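# Lock a bead sieve into its grading stand

### The arm

A 6-joint arm with a two-finger parallel gripper is mounted at the origin on the work surface. World frame = base frame: x ahead of the robot, y to its left, z up, the work surface at z = 0. Lengths are in mm, angles in rad, forces in N, time in s.
With the tool pointing down it reaches from about 300 to 850 mm from the base axis. Payload 5.4 kg.
Tool frame: the origin (TCP) lies between the finger pads; the fingertips stand 17 mm ahead of it and the grasp point (between the pads) lies 2 mm behind it (finger_overhang is the z of the fingertips in the tool frame, in mm); z points along the fingers, x is the direction in which the jaws open and shut, and the axes are right-handed (so a half turn about z gives the same grasp; the last joint's range is limited). The gripper opens to 85 mm and grips with 20 to 120 N. Pads are 22 mm wide; open, the fingers measure 114 mm over their backs; the gripper's body (76 mm by 85 mm) begins 54 mm behind the grasp point. The pads swing forward as they close: fully open they stand 13 mm farther back than shut.
Start: joints at [0.906, 0.158, 1.597, -0, 1.386, -0.21], TCP at [252.594, 516.529, 248.299] pointing down, gripper open.
Joint ranges: [-2.91, 2.91], [-0.94, 2.29], [0.18, 2.7], [-1.29, 4.43], [0.17, 2.64], [-3, 3]. Speed limits (rad/s): [2.57, 2.57, 3.14, 3.14, 3.14, 3.14].

### API

Orientations are given as a unit quaternion [w, x, y, z].
In Python, from station import read_state, capture, camera_params, finish_job, finger_overhang gives the robot as it stands. The module is installed in compiled form; this text tells all that it offers.
- The arm moves only by the tool arm_command, never from a script. Its argument "motion" is a list of rows, each a list of 2 entries, a list of its own where there are three numbers: the shift along the tool's x, y, z in units of 50 mm (1.0 is 50 mm), then the turn, a rotation vector about the tool's x, y, z in degrees. In form: [[[dx, dy, dz], [ax, ay, az]], ...]. A call has 1 to 10 rows; each row is the pose to reach, as a shift and turn from the pose commanded when the call began, along the tool's axes at that moment; what a row does not reach only later rows make up. A row lasts 1/10 s, in which the tool goes at most 50 mm and 8.59 degrees, less where a joint would pass 70% of its speed; a pose out of reach is approached as far as the arm can. A call with a gripper value outside its range is refused whole. "jaw" is the finger opening in mm, from 0 to 85.4, set as the call begins (left out, the last holds). The fingers move at their own pace and stop on an object; the grip force is fixed at half the most. Time passes only in rows, so rows that repeat a pose let the fingers close. It gives the time, the measured TCP pose, the force and the opening at its end, in the units of the state.
- read_state(): the state, without advancing time (a new reading comes with each control period).
- capture(name): name is "scene" or "side" or "wrist"; returns the picture (420x560x3 uint8, red, green, blue); there is no depth.
- camera_params(name): a dict with "fx", "fy", "cx", "cy" (pixels), "k1" (the pictures are not rectified: a ray, as slopes to the right and down, at radius r is drawn at 1 + k1 r^2 times it, then the intrinsics apply), "R" (3x3) and "t" (3): a world point X has camera coordinates R X + t; the wrist camera has in their place "mount" (4x4, takes a point from camera to tool coordinates, whose origin is the TCP and whose axes are the tool frame's). Camera axes: x right, y down, z forward; pixel columns grow to the right and rows downward; lengths in mm; the calibration is good to about 2 mm. A picture is of the moment at which its call begins: read the wrist's pose just before it. camera_params takes no time and is no camera call.
- finish_job(): hands the job in, once; it reports no verdict.
The state is a dict: "time_s": time; "joint_positions": joint angles; "qd": joint speeds; "joint_torque": joint torques, N m; "eef_pos": TCP position; "orientation": TCP orientation; "force": force on the tool from outside, world axes, zero at the start; "moment": the same for the moment, N m; "width": opening from 0.0 (shut) to 1.0 (fully open).
Only numpy, scipy, OpenCV 4.12 (cv2) and the standard library are available. Lean on these libraries where they do the work, as an engineer would, in place of code of your own. Each camera call takes 0.05 s, during which the arm holds its last target. There are 200 camera calls.

### The job

Pick up the bead sieve by its bar handle and hang it in the collar of the grading stand, its three lugs down through the three slots. Then twist it gently clockwise (seen from above) under the rim until the lugs drop into the locking notches, and let go of it there, level and fully down. Never force it against the stand, and do not disturb the other things on the bench.

Things in the scene. Friction and masses are not known exactly. Their poses are not given: they have to be found in the camera images.
- sieve: Round steel bead sieve with wire mesh, loose, standing on the bench; 100 mm across (foot tapered to 92 mm over 10 mm), 30 mm tall, 0.2 to 0.4 kg. Origin: centre of its underside, z up. Three lugs stand out of its side to 62 mm from the axis, at 0, +120 and -120 degrees from its x axis; each 12 mm wide, 6 mm thick, underside 18 mm above the origin. On top, a bar handle.
- sieve_handle (a point): Centre of the sieve's wooden bar handle, on the sieve's axis 73 mm above its origin, same axes. The bar runs along x: 90 mm long, 14 mm wide (along y), 64 to 82 mm above the sieve's origin, on an upright at each end (x = +-40 mm); 34 mm of free air between the bar and the sieve's rim.
- stand: Grading stand, fixed to the bench: round base 156 mm across with a catch bowl (34 mm high), three legs, and on top a level aluminium collar, 148 mm across, bore 108 mm (the sieve's body passes with 4 mm to spare all round). Origin: centre of the base's underside, on the bench; z up along the collar's axis. Rigid metal: contact with the sieve above 40 N is damage.
- collar_top (a point): On the collar's axis at its top face, 104 mm above the stand's origin, same axes. The rim is 5 mm thick and has three entry slots, centred at 0, +120 and -120 degrees from the stand's x axis, 22 degrees (23 mm) wide, reaching out to 66 mm from the axis. Any lug fits any slot.
- collar_ledge (a point): On the collar's axis at the ledge under the rim, 90 mm above the stand's origin. Lugs on the ledge: sieve's origin 72 mm above the stand's. The channel is 9 mm high (3 mm play for a lug). A guard blocks turning counter-clockwise. Clockwise, each lug comes to a notch 6 mm deep, 18 degrees wide (a lug takes 11), then a solid end stop. In the notch: sieve's origin 66 mm above the stand's.
- collar_axis (a point): On the collar's axis at the notch floors, 84 mm above the stand's origin. The notch ring is adjustable: the notch centres lie 22 to 58 degrees clockwise of the slot centres, the same for all three; not measured and hidden under the rim, to be felt: under a light downward push (3 to 5 N) the sieve drops 6 mm when the lugs arrive, then stops turning.
- dish: Bystander, leave alone: steel bead dish with beads in it, round, 104 mm across, 30 mm tall, no lugs and no handle. Origin: centre of its underside.
- jar_a: Bystander, leave alone: amber glass jar, 48 mm across, 60 mm tall. Origin: centre of its underside.
- jar_b: Bystander, leave alone: clear glass jar, 52 mm across, 55 mm tall. Origin: centre of its underside.
- spool: Bystander, leave alone: wooden thread spool standing up, 40 mm across, 40 mm tall. Origin: centre of its underside.
- power_bank: Bystander, leave alone: flat white power bank, 70 x 140 x 16 mm. Origin: centre of its underside.
- pliers: Bystander, leave alone: small pliers with red handles, lying, 120 mm long, 12 mm thick. Origin: centre of its underside.
- tweezers: Bystander, leave alone: steel tweezers, lying, 120 x 10 x 6 mm. Origin: centre of its underside.
Things that resemble listed ones, but are neither listed nor needed, are in the scene too. What is shaped like the sieve but green is not meant.

How it is judged:
By the outcome, as a careful person would: the job done as asked, in the order asked, and still so for the second after the job is handed in, with the robot touching nothing.
It also fails if it takes over 72 s, if anything falls off the work surface, if the arm or the gripper's body presses on something with over 40 N, if the wrist force passes 120 N, or if a joint passes its speed limit or range.

## Working session

There is one attempt and no reset: what is moved stays moved. The work goes in short steps, Python scripts to look and compute and a tool call to move; the robot and the scene stay as the last step left them, time stands still between calls to the robot, and variables do not carry over. Pictures are saved under pics/ and viewed, about 8 in all and at most 12, crops included, and the job is handed in when it is done.

Besides the shell and the picture viewer there is one more tool, called after "Call:" as name([rows], argument=value, ...), one row to a line, values as JSON. arm_command: Moves the arm, as the interface text tells. Its arguments: {"type":"object","properties":{"motion":{"type":"array","items":{"type":"array"}},"jaw":{"type":"number"}},"required":["motion"]}

```bash
mkdir -p pics
cat > h.py <<'E'
import numpy as np, cv2, json
from scipy.spatial.transform import Rotation as Ro
from station import *
def st():
    s=read_state(); return s
def T():
    s=read_state(); q=s['orientation']; M=np.eye(4); M[:3,:3]=Ro.from_quat([q[1],q[2],q[3],q[0]]).as_matrix(); M[:3,3]=s['eef_pos']; return M
def save(im,n): cv2.imwrite('pics/'+n,cv2.cvtColor(im,cv2.COLOR_RGB2BGR))
def rays(name,px,M=None):
    p=camera_params(name); px=np.atleast_2d(np.asarray(px,float))
    K=np.array([[p['fx'],0,p['cx']],[0,p['fy'],p['cy']],[0,0,1]])
    u=cv2.undistortPoints(px.reshape(-1,1,2),K,np.array([p['k1'],0,0,0,0.])).reshape(-1,2)
    d=np.c_[u,np.ones(len(u))]
    if name=='wrist':
        W=M@np.array(p['mount']); return W[:3,3],d@W[:3,:3].T
    R=np.array(p['R']);t=np.array(p['t']); return -R.T@t,d@R
def onplane(name,px,z,M=None):
    o,d=rays(name,px,M); return o+d*((z-o[2])/d[:,2])[:,None]
def proj(name,X,M=None):
    p=camera_params(name); X=np.atleast_2d(np.asarray(X,float))
    if name=='wrist':
        W=np.linalg.inv(M@np.array(p['mount'])); c=X@W[:3,:3].T+W[:3,3]
    else: c=X@np.array(p['R']).T+np.array(p['t'])
    u=c[:,:2]/c[:,2:]; u=u*(1+p['k1']*(u**2).sum(1))[:,None]
    return np.c_[u[:,0]*p['fx']+p['cx'],u[:,1]*p['fy']+p['cy']]
def move_to(pos,yaw=None):
    "tool shift (50mm units) and turn for world target"
    M=T(); print('shift units',np.round(M[:3,:3].T@(np.array(pos)-M[:3,3])/50,3))
E
python3 - <<'E'
from h import *
s=st(); print(s); print(finger_overhang)
for n in ['scene','side','wrist']: print(n,camera_params(n))
a=capture('scene');b=capture('side');c=capture('wrist')
save(a,'scene0.png');save(b,'side0.png');save(c,'wrist0.png')
m=np.hstack([a,b]);
E
```

```text
{'time_s': 0.0, 'joint_positions': array([ 9.05878043e-01,  1.59050950e-01,  1.59824938e+00,  1.86415884e-05,
        1.38624190e+00, -2.10107451e-01]), 'qd': array([ 0.00042759,  0.00163657, -0.00027411,  0.0010865 ,  0.00086078,
       -0.00053645]), 'joint_torque': array([-3.15341740e-04, -3.95995975e+01, -3.31433165e+01, -2.80632612e-04,
        8.21222638e-03, -4.60875029e-06]), 'eef_pos': array([252.24154416, 516.06771135, 247.3072378 ]), 'orientation': array([ 3.23703700e-04,  8.48320136e-01,  5.29482763e-01, -9.19517772e-04]), 'force': array([-0.78912766,  0.37655784,  0.28822862]), 'moment': array([0.02777233, 0.00219699, 0.03745592]), 'width': 1.0010656454468834}
17.0
scene {'fx': 389.64247454398605, 'fy': 389.64247454398605, 'cx': 286.3449074672401, 'cy': 210.39540611860969, 'k1': -0.04181863204782995, 'R': array([[ 0.85933045,  0.51120563, -0.0148316 ],
       [ 0.41423699, -0.7127497 , -0.56603496],
       [-0.29993148,  0.48026728, -0.82424781]]), 't': array([-418.06621987, -141.46971089, 1221.55564319])}
side {'fx': 529.2927133886848, 'fy': 529.2927133886848, 'cx': 276.1152017931397, 'cy': 212.51060338945555, 'k1': -0.02280955475083887, 'R': array([[-0.9805737 , -0.19594282,  0.00903481],
       [-0.12089255,  0.56743729, -0.81449366],
       [ 0.1544675 , -0.7997633 , -0.58010211]]), 't': array([ 478.25788234,  103.83367139, 1452.39985413])}
wrist {'fx': 292.4763120927997, 'fy': 292.4763120927997, 'cx': 279.02705480052646, 'cy': 209.50141840984747, 'k1': -0.03248567848784015, 'mount': array([[ 9.99999762e-01,  1.18382806e-04,  6.80427131e-04,
        -8.48986286e-01],
       [-2.95019209e-04,  9.64012293e-01,  2.65857503e-01,
        -6.81856899e+01],
       [-6.24467162e-04, -2.65857640e-01,  9.64012098e-01,
        -1.25216048e+02],
       [ 0.00000000e+00,  0.00000000e+00,  0.00000000e+00,
         1.00000000e+00]])}
```

View pics/scene0.png

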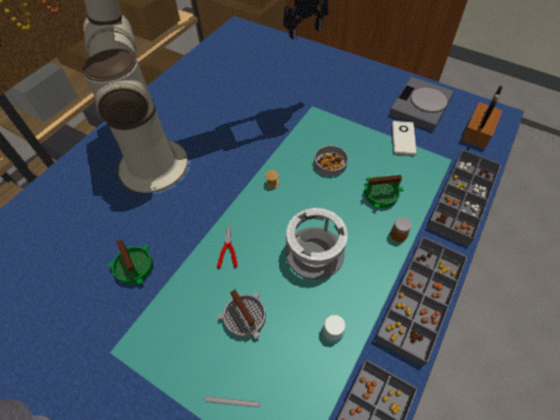

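View pics/side0.png

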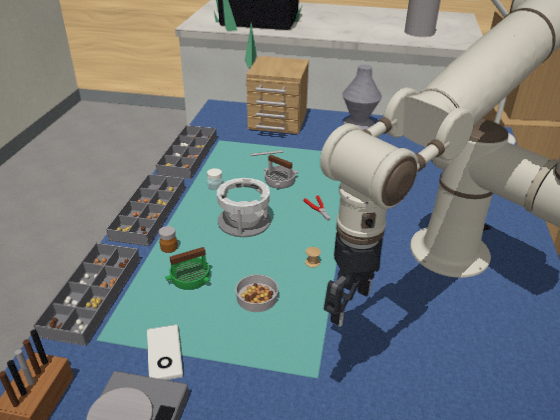

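Scene view: the two green look-alikes are at (132,264) and (382,190), the bead dish without a handle is at (330,160), and the steel sieve with a brown bar is at (243,313), or (280,175) in the side view. Only that last one fits the description. The stand is at (316,240). I'll confirm with a crop and take rough positions.

Run:
```python
from h import *
a=cv2.imread('pics/scene0.png');b=cv2.imread('pics/side0.png')
A=cv2.resize(a[190:370,190:370],(590,590),interpolation=cv2.INTER_CUBIC); 
cv2.imwrite('pics/crop1.png',A)
def brown(im,x0,y0,x1,y1):
    h=cv2.cvtColor(im,cv2.COLOR_BGR2HSV); m=cv2.inRange(h,(0,90,30),(14,255,200))
    z=np.zeros_like(m); z[y0:y1,x0:x1]=m[y0:y1,x0:x1]
    n,l,s,c=cv2.connectedComponentsWithStats(z); i=1+np.argmax(s[1:,4]); 
    return c[i],s[i],cv2.minAreaRect(np.argwhere(l==i)[:,::-1].astype(np.float32))
for n,im,box in [('scene',a,(215,275,275,345)),('side',b,(255,145,305,190))]:
    c,s,r=brown(im,*box); print(n,c,s,r); P=onplane(n,[c],73)[0]; print(P)
    print(onplane(n,cv2.boxPoints(r),78))
print('stand', onplane('scene',[(317,235)],104), onplane('side',[(243,193)],104))
```

```text
scene [242.33953488 307.5627907 ] [231 291  23  34 215] ((242.2941131591797, 307.3235168457031), (37.558189392089844, 6.345447540283203), 59.036251068115234)
[ 526.08811115 -259.2512463    73.        ]
[[ 483.02618818 -245.95645687   78.        ]
 [ 489.24771759 -232.96915756   78.        ]
 [ 569.49593881 -273.69253958   78.        ]
 [ 563.21942514 -285.89133703   78.        ]]
side [279.76595745 161.26950355] [269 155  23  14 141] ((279.77587890625, 161.31033325195312), (23.95469856262207, 5.942250728607178), 21.801410675048828)
[ 527.46642981 -255.17719937   73.        ]
[[ 566.09972876 -248.7156986    78.        ]
 [ 566.60443393 -285.47465086   78.        ]
 [ 485.87648763 -244.09131257   78.        ]
 [ 486.73367673 -208.98180939   78.        ]]
stand [[588.78788135 -22.92864037 104.        ]] [[584.72518977  -5.73904555 104.        ]]
```

View pics/crop1.png

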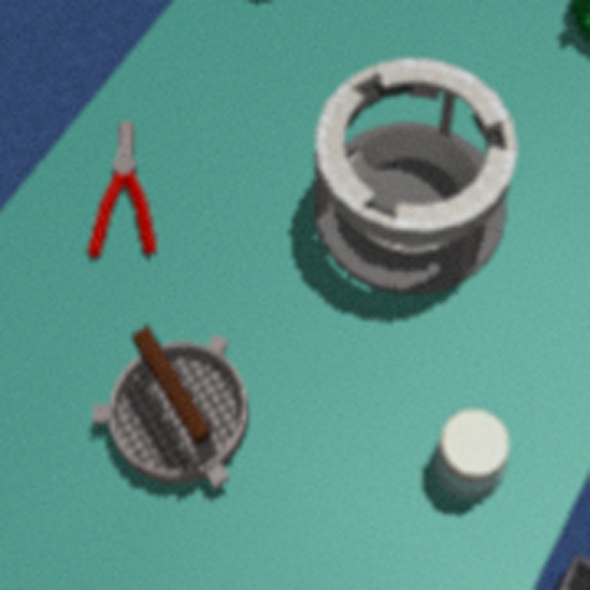

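Confirmed. The steel mesh sieve has a brown bar and lugs at crop (102,412), (218,345) and (217,478). The collar slots show at crop (370,88), (492,138) and (382,205). Next I go over the stand for a wrist view.

Call:
arm_command([
  [[-6.6, 10.7, 0], [0, 0, 0]],
  [[-6.6, 10.7, 0], [0, 0, 0]],
  [[-6.6, 10.7, 0], [0, 0, 0]],
  [[-6.6, 10.7, 0], [0, 0, 0]],
  [[-6.6, 10.7, 0], [0, 0, 0]],
  [[-6.6, 10.7, 0], [0, 0, 0]],
  [[-6.6, 10.7, 0], [0, 0, 0]],
  [[-6.6, 10.7, 0], [0, 0, 0]],
  [[-6.6, 10.7, 0], [0, 0, 0]],
  [[-6.6, 10.7, 0], [0, 0, 0]],
])

```text
time_s: 1.15
eef_pos: [520.2, 91.8, 248.1]
orientation: [-0.0, 0.848, 0.529, 0.0]
force: [2.1, -0.3, -0.3]
width: 1.005
```

Call:
arm_command([
  [[-1.3, 2.1, 0], [0, 0, 0]],
  [[-1.3, 2.1, 0], [0, 0, 0]],
  [[-1.3, 2.1, 0], [0, 0, 0]],
  [[-1.3, 2.1, 0], [0, 0, 0]],
  [[-1.3, 2.1, 0], [0, 0, 0]],
])

```text
time_s: 1.65
eef_pos: [585.0, -10.7, 247.7]
orientation: [-0.001, 0.849, 0.529, -0.0]
force: [-1.1, -0.2, 0.2]
width: 1.0
```

Run:
```python
from h import *
M=T(); np.save('M1.npy',M); print(M[:3,3]); a=capture('wrist'); save(a,'w1.png')
```

```text
[585.0108494  -10.68937272 247.73451164]
```

View pics/w1.png

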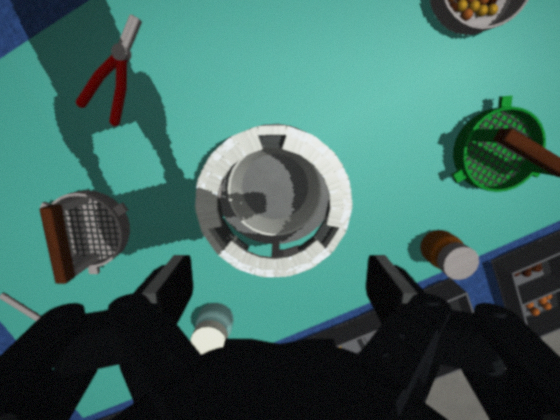

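The wrist view shows the collar centred at about (274,200), with slots near (272,140), (330,235) and (220,235). I'll cast its rim pixels onto the z = 104 plane.

```bash
cat > rim.py <<'E'
from h import *
from scipy.optimize import least_squares
def rim(img,M,c0,thr=110):
    h=cv2.cvtColor(img,cv2.COLOR_BGR2HSV)
    m=((h[...,1]<60)&(h[...,2]>thr)).astype(np.uint8)
    ys,xs=np.mgrid[0:420,0:560]; P=onplane('wrist',np.c_[xs.ravel(),ys.ravel()],104,M)[:,:2].reshape(420,560,2)
    c=np.array(c0[:2],float)
    for _ in range(4):
        d=P-c; r=np.hypot(d[...,0],d[...,1]); a=np.degrees(np.arctan2(d[...,1],d[...,0]))
        pts=[]; 
        for k in range(-180,180,4):
            s=(a>=k)&(a<k+4)&(m>0)&(r>45)&(r<82)
            if s.sum()>15: pts.append((k+2,np.percentile(r[s],98),np.percentile(r[s],2)))
        pts=np.array(pts); t=np.radians(pts[:,0]); xy=c+pts[:,1:2]*np.c_[np.cos(t),np.sin(t)]
        f=least_squares(lambda p:np.hypot(*(xy-p[:2]).T)-p[2],[*c,74],loss='soft_l1'); 
        inn=pts[:,2]<57; xi=c+pts[inn,2:3]*np.c_[np.cos(t),np.sin(t)][inn]
        g=least_squares(lambda p:np.hypot(*(xi-p[:2]).T)-p[2],[*c,54],loss='soft_l1')
        c=f.x[:2]
    print('outer',f.x,'inner',g.x)
    c=(f.x[:2]+g.x[:2])/2; d=P-c; r=np.hypot(d[...,0],d[...,1]); a=np.degrees(np.arctan2(d[...,1],d[...,0]))
    band=(r>57)&(r<64)
    prof=np.array([ (m[band&(np.abs((a-k+180)%360-180)<1.5)]).mean() for k in range(-180,180)])
    print(''.join('#' if p>.6 else ('+' if p>.3 else '.') for p in prof))
    # slot phase: circular mean of 3a weighted by dark
    k=np.arange(-180,180); z=((1-prof)*np.exp(1j*np.radians(3*k))).sum(); print('slot phase mod120',np.degrees(np.angle(z))/3, 'centre',c)
    return c
if __name__=='__main__':
    rim(cv2.imread('pics/w1.png'),np.load('M1.npy'),(587,-14))
E
python3 rim.py
```

```text
outer [584.16817589 -17.37821681  74.30626528] inner [588.00525165 -18.38420528  50.1516035 ]
###################################################....................................................+######################################################################################################+...................+###################################################################################################+.................+###############
slot phase mod120 25.89491363281415 centre [586.08671377 -17.88121104]
```

```bash
cat >> rim.py <<'E'
    img=cv2.imread('pics/w1.png'); M=np.load('M1.npy')
    h=cv2.cvtColor(img,cv2.COLOR_BGR2HSV); print(h[225,200:240:4,2],h[140,255:290:4,2],h[235,310:350:4,2])
    for c in [(584.2,-17.4),(585.5,-17.5)]:
        for R in (58,61,64):
            k=np.arange(-180,180,1.); t=np.radians(k)
            px=proj('wrist',np.c_[c[0]+R*np.cos(t),c[1]+R*np.sin(t),0*t+104],M)
            v=cv2.remap(h[...,2],px[:,0].astype(np.float32),px[:,1].astype(np.float32),cv2.INTER_LINEAR).ravel().astype(int)
            e=np.diff(v); print(c,R,[(int(k[i]),v[max(i-2,0)],v[min(i+3,359)]) for i in range(2,356) if abs(v[i+3]-v[i-2])>55 and abs(v[i+1]-v[i])==max(abs(e[i-2:i+3]))])
E
python3 rim.py
```

```text
outer [584.16817589 -17.37821681  74.30626528] inner [588.00525165 -18.38420528  50.1516035 ]
###################################################....................................................+######################################################################################################+...................+###################################################################################################+.................+###############
slot phase mod120 25.89491363281415 centre [586.08671377 -17.88121104]
[ 96 103 103 103  97  78  33  62  85 109] [215 166  78  82  82  82  67  58 228] [171  80  68  68  51  59 136 218 210 176]
(584.2, -17.4) 58 [(-129, np.int64(210), np.int64(99)), (-96, np.int64(101), np.int64(34)), (-76, np.int64(37), np.int64(201)), (24, np.int64(211), np.int64(70)), (25, np.int64(203), np.int64(67)), (44, np.int64(68), np.int64(212)), (144, np.int64(229), np.int64(37)), (164, np.int64(81), np.int64(217))]
(584.2, -17.4) 61 [(-131, np.int64(208), np.int64(105)), (-96, np.int64(100), np.int64(43)), (-75, np.int64(54), np.int64(203)), (24, np.int64(209)
[... 471 characters left out ...]
, np.int64(32)), (-77, np.int64(38), np.int64(202)), (25, np.int64(209), np.int64(55)), (45, np.int64(61), np.int64(212)), (145, np.int64(226), np.int64(47)), (164, np.int64(86), np.int64(216))]
(585.5, -17.5) 61 [(-131, np.int64(203), np.int64(101)), (-97, np.int64(100), np.int64(43)), (-77, np.int64(56), np.int64(202)), (25, np.int64(207), np.int64(53)), (45, np.int64(46), np.int64(213)), (145, np.int64(227), np.int64(42)), (164, np.int64(75), np.int64(218))]
(585.5, -17.5) 64 [(-132, np.int64(208), np.int64(101)), (-76, np.int64(67), np.int64(203)), (24, np.int64(212), np.int64(75)), (46, np.int64(71), np.int64(213)), (144, np.int64(229), np.int64(42)), (165, np.int64(69), np.int64(217))]
```

Collar axis is about (584.2, -17.4), with slots at 34.4° mod 120. Now over the sieve for a near view.

Call:
arm_command([
  [[-4.9, 1.1, 0], [0, 0, 0]],
  [[-4.9, 1.1, 0], [0, 0, 0]],
  [[-4.9, 1.1, 0], [0, 0, 0]],
  [[-4.9, 1.1, 0], [0, 0, 0]],
  [[-4.9, 1.1, 0], [0, 0, 0]],
  [[-4.9, 1.1, 0], [0, 0, 0]],
  [[-4.9, 1.1, 0], [0, 0, 0]],
  [[-4.9, 1.1, 0], [0, 0, 0]],
])

```text
time_s: 2.5
eef_pos: [527.4, -253.1, 248.3]
orientation: [-0.0, 0.848, 0.53, 0.0]
force: [0.8, 0.7, -0.2]
width: 1.002
```

Run:
```python
from h import *
M=T(); np.save('M2.npy',M); print(M[:3,3]); a=capture('wrist'); save(a,'w2.png')
h=cv2.cvtColor(a,cv2.COLOR_RGB2HSV); m=cv2.inRange(h,(0,90,30),(14,255,220)); m[300:]=0
n,l,s,c=cv2.connectedComponentsWithStats(m)
for i in range(1,n):
    if s[i,4]>200: 
        r=cv2.minAreaRect(np.argwhere(l==i)[:,::-1].astype(np.float32)); P=onplane('wrist',cv2.boxPoints(r),82,M); print(s[i],c[i],r); print(P, P.mean(0));
```

```text
[ 527.44494923 -253.06546025  248.29834625]
[ 279    0   60   76 1418] [314.58110014  32.77009873] ((315.95587158203125, 33.92647171020508), (47.705223083496094, 72.47819519042969), 32.47119140625)
[[ 403.44496884 -196.05943483   82.        ]
 [ 373.97852602 -143.92666225   82.        ]
 [ 407.74191406 -119.95629421   82.        ]
 [ 439.21382665 -172.07918219   82.        ]] [ 406.09480889 -158.00539337   82.        ]
[ 267  153   14   85 1023] [273.61583578 193.14369501] ((273.5, 195.0), (84.0, 13.0), 90.0)
[[ 481.15714286 -244.30592704   82.        ]
 [ 486.74708305 -232.8169538    82.        ]
 [ 565.81655166 -271.17013543   82.        ]
 [ 559.77767064 -283.58109374   82.        ]] [ 523.37461205 -257.9685275    82.        ]
```

View pics/w2.png

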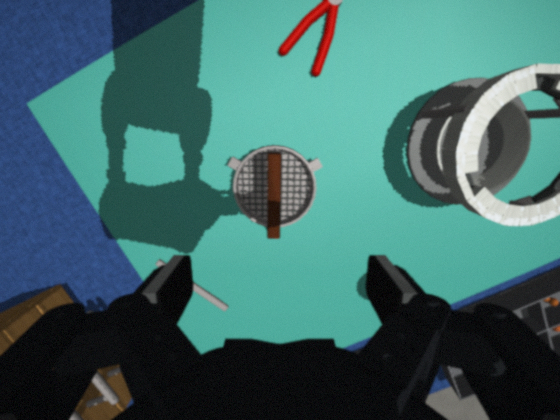

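The sieve is squarely under the gripper. The bar runs over (267–281, 153–238) and the ±120° lugs are at (235,163) and (313,163), so +x points down the image, yaw about -26.2°. The pads are already perpendicular to the bar. I'll descend and grip.

Call:
arm_command([
  [[-0.12, -0.01, 0.8], [0, 0, 0]],
  [[-0.12, -0.01, 1.6], [0, 0, 0]],
  [[-0.12, -0.01, 2.3], [0, 0, 0]],
  [[-0.12, -0.01, 2.8], [0, 0, 0]],
  [[-0.12, -0.01, 3.2], [0, 0, 0]],
  [[-0.12, -0.01, 3.4], [0, 0, 0]],
  [[-0.12, -0.01, 3.53], [0, 0, 0]],
  [[-0.12, -0.01, 3.53], [0, 0, 0]],
  [[-0.12, -0.01, 3.53], [0, 0, 0]],
])

```text
time_s: 3.45
eef_pos: [524.9, -260.4, 73.0]
orientation: [0.001, 0.848, 0.53, 0.0]
force: [0.5, -0.1, -0.2]
width: 1.002
```

Call:
arm_command([
  [[0, 0, 0], [0, 0, 0]],
  [[0, 0, 0], [0, 0, 0]],
  [[0, 0, 0], [0, 0, 0]],
  [[0, 0, 0], [0, 0, 0]],
  [[0, 0, 0], [0, 0, 0]],
  [[0, 0, 0], [0, 0, 0]],
  [[0, 0, 0], [0, 0, 0]],
  [[0, 0, 0], [0, 0, 0]],
  [[0, 0, 0], [0, 0, 0]],
  [[0, 0, 0], [0, 0, 0]],
], jaw=5)

```text
time_s: 4.45
eef_pos: [524.1, -260.0, 71.8]
orientation: [-0.0, 0.848, 0.529, 0.0]
force: [1.1, 2.4, 0.8]
width: 0.153
```

The jaw stopped at about 13 mm, so the bar is held. Lifting.

Call:
arm_command([
  [[0, 0, -0.2], [0, 0, 0]],
  [[0, 0, -0.6], [0, 0, 0]],
  [[0, 0, -1.2], [0, 0, 0]],
  [[0, 0, -1.9], [0, 0, 0]],
  [[0, 0, -2.6], [0, 0, 0]],
  [[0, 0, -3.2], [0, 0, 0]],
  [[0, 0, -3.5], [0, 0, 0]],
  [[0, 0, -3.6], [0, 0, 0]],
  [[0, 0, -3.6], [0, 0, 0]],
  [[0, 0, -3.6], [0, 0, 0]],
])

```text
time_s: 5.45
eef_pos: [523.2, -259.6, 249.5]
orientation: [-0.002, 0.848, 0.529, -0.001]
force: [-0.0, 0.4, -4.4]
width: 0.153
```

Run:
```python
from h import *
s=st(); print(s['force'],s['moment'],s['width'],s['joint_positions']); M=T(); np.save('M3.npy',M); print(M[:3,3]); a=capture('wrist'); save(a,'w3.png')
```

```text
[-0.02729584  0.37017912 -4.43592839] [ 0.00751105 -0.01592573 -0.03507832] 0.15294080884595684 [-6.67278103e-01  1.83543060e-01  1.56617734e+00 -1.47924831e-04
  1.39573089e+00 -1.78318428e+00]
[ 523.16235197 -259.57835516  249.50200865]
```

View pics/w3.png

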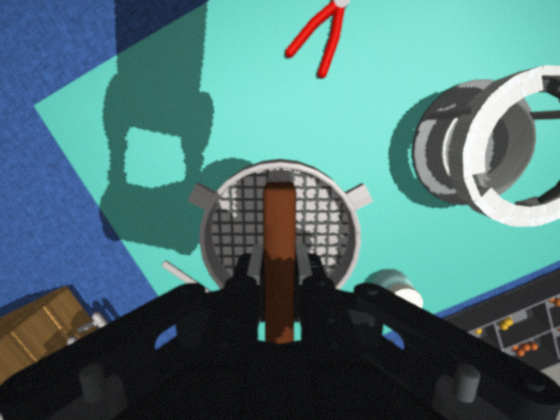

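Held cleanly: the sieve rim spans (203–358, 162+) and its lug tips are at (193,190) and (368,190). I'll measure its pose in the tool frame.

```bash
cat > inhand.py <<'E'
from h import *
from scipy.optimize import least_squares
def inhand(f,zs=71.8):
    a=cv2.imread(f); h=cv2.cvtColor(a,cv2.COLOR_BGR2HSV); I=np.eye(4)
    fg=(h[...,1]<75).astype(np.uint8)
    def P(px,z): return onplane('wrist',px,z,I)[:,:2]
    pts=[]
    for k in np.r_[np.arange(-85,-52,2),np.arange(-128,-95,2)]: # image-top arc between lugs: tool -y
        t=np.radians(k); r=np.arange(64,40,-.25)
        px=proj('wrist',np.c_[r*np.cos(t),r*np.sin(t),0*r+zs-30],I)
        v=cv2.remap(fg,px[:,0].astype(np.float32),px[:,1].astype(np.float32),cv2.INTER_NEAREST).ravel()
        i=np.argmax(np.convolve(v,np.ones(4),'valid')==4); pts.append(r[i]*np.array([np.cos(t),np.sin(t)]))
    pts=np.array(pts); g=least_squares(lambda p:np.hypot(*(pts-p[:2]).T)-50,[0,0],loss='soft_l1')
    print('centre in tool xy',g.x,'rms',np.std(np.hypot(*(pts-g.x).T)))
    for ang in (-30,-150):   # lugs, top face z=24: circle r 56..60
        for R in (56,59):
            k=np.arange(ang-16,ang+16.1,.25); t=np.radians(k)
            px=proj('wrist',np.c_[g.x[0]+R*np.cos(t),g.x[1]+R*np.sin(t),0*t+zs-24],I)
            v=cv2.remap(fg,px[:,0].astype(np.float32),px[:,1].astype(np.float32),cv2.INTER_NEAREST).ravel()
            print(ang,R,k[v>0].min(),k[v>0].max(),k[v>0].mean())
if __name__=='__main__': inhand('pics/w3.png')
E
python3 inhand.py
```

```text
centre in tool xy [-0.70649695 -1.10769904] rms 0.31676925800854155
-30 56 -36.25 -22.5 -29.375
-30 59 -36.25 -23.25 -29.75
-150 56 -156.25 -142.25 -149.25
-150 59 -156.0 -143.0 -149.5
```

Call:
arm_command([
  [[0.3, -0.06, 0], [0, 0, 4]],
  [[0.9, -0.2, 0], [0, 0, 11]],
  [[1.6, -0.32, 0], [0, 0, 19]],
  [[2.3, -0.46, 0], [0, 0, 27]],
  [[3.0, -0.6, 0], [0, 0, 36]],
  [[3.7, -0.75, 0], [0, 0, 44]],
  [[4.3, -0.88, 0.2], [0, 0, 51]],
  [[4.7, -0.96, 0.5], [0, 0, 56]],
  [[4.88, -1.0, 0.7], [0, 0, 59]],
  [[4.88, -1.0, 0.8], [0, 0, 59]],
])

```text
time_s: 6.5
eef_pos: [585.0, -17.3, 208.8]
orientation: [-0.001, 0.999, 0.044, -0.002]
force: [-0.1, -1.2, -4.2]
width: 0.147
```

Call:
arm_command([
  [[0, 0, 0], [0, 0, 0]],
  [[0, 0, 0], [0, 0, 0]],
  [[0, 0, 0], [0, 0, 0]],
])

```text
time_s: 6.8
eef_pos: [586.6, -19.9, 212.5]
orientation: [0.0, 0.999, 0.043, 0.001]
force: [0.2, 0.4, -2.4]
width: 0.152
```

```bash
python3 - <<'E'
from h import *
s=st(); print(s['force'],s['moment'],s['width'],s['joint_positions']); M=T(); np.save('M4.npy',M); print(M[:3,3],'yawx',np.degrees(np.arctan2(M[1,0],M[0,0])),M[:3,2]); a=capture('wrist'); save(a,'w4.png')
E
sed -i "s/inhand('pics.*/import sys; inhand(sys.argv[1])/" inhand.py
```

```text
[ 0.17925758  0.44208338 -2.43414182] [ 0.02692097 -0.0507851  -0.02672044] 0.15210829964684688 [-2.39535932e-01  2.16455031e-01  1.60272515e+00 -1.76076726e-04
  1.32125059e+00 -3.25188255e-01]
[586.61892502 -19.8936226  212.45243308] yawx 4.910018369285625 [ 1.08823787e-03 -4.41412251e-04 -9.99999310e-01]
```

View pics/w4.png

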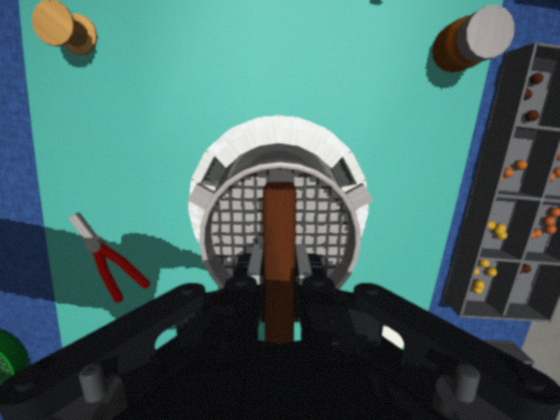

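The view shows the collar arc (top at (278,116)) with slots at about (213,172) and (345,170), and the lugs just nearer the camera at (203,195) and (357,195). I'll compare the collar and sieve in this same image.

```bash
python3 inhand.py pics/w4.png
cat > coll.py <<'E'
from h import *; import sys
from scipy.optimize import least_squares
f,mf=sys.argv[1:3]; M=np.load(mf); a=cv2.imread(f); h=cv2.cvtColor(a,cv2.COLOR_BGR2HSV); I=np.eye(4)
zc=M[2,3]-104
fg=((h[...,1]<75)).astype(np.uint8)
c=np.zeros(2)
for _ in range(3):
    pts=[]
    for k in np.arange(-160,-19,3):
        t=np.radians(k); r=np.arange(90,60,-.25)
        px=proj('wrist',np.c_[c[0]+r*np.cos(t),c[1]+r*np.sin(t),0*r+zc],I)
        v=cv2.remap(fg,px[:,0].astype(np.float32),px[:,1].astype(np.float32),cv2.INTER_NEAREST).ravel()
        i=np.argmax(np.convolve(v,np.ones(4),'valid')==4); pts.append(c+r[i]*np.array([np.cos(t),np.sin(t)]))
    pts=np.array(pts); g=least_squares(lambda p:np.hypot(*(pts-p[:2]).T)-p[2],[0,0,74],loss='soft_l1'); 
    g2=least_squares(lambda p:np.hypot(*(pts-p[:2]).T)-74,[0,0],loss='soft_l1'); c=g2.x
print('collar in tool',g.x,g2.x,'std',np.std(np.hypot(*(pts-c).T)))
w=M[:3,:3]@np.r_[c,zc]+M[:3,3]; print('world',w)
V=h[...,2]
for R in (62,64,65):
    k=np.arange(-170,-9,.5); t=np.radians(k)
    px=proj('wrist',np.c_[c[0]+R*np.cos(t),c[1]+R*np.sin(t),0*t+zc],I)
    v=cv2.remap(V,px[:,0].astype(np.float32),px[:,1].astype(np.float32),cv2.INTER_LINEAR).ravel()
    b=(v<130).astype(int); d=np.flatnonzero(np.diff(b)); print(R,[float(k[i]) for i in d])
E
python3 coll.py pics/w4.png M4.npy
python3 - <<'E'
from h import *
for i in range(3):
    M=T(); capture('wrist'); print(M[:3,3], st()['force'])
E
```

```text
centre in tool xy [ -0.13376072 -15.32742913] rms 1.2270877337596875
-30 56 -46.0 -25.25 -40.6875
collar in tool [-2.04654978 -3.21528386 74.34790984] [-2.05844584 -3.63999669] std 0.3411726812125201
world [584.37450674 -16.49104064 103.99598081]
62 [-164.5, -162.5, -160.5, -140.5, -39.5, -19.0, -16.0, -14.5]
64 [-164.0, -140.0, -40.0, -19.0, -16.5, -15.0]
65 [-164.0, -140.0, -40.0, -19.0, -16.5, -15.5]
[586.67369143 -19.82815997 212.57122026] [ 0.29642677  1.06900825 -3.59313336]
[586.62938599 -19.67516222 212.51515353] [ 0.07565229  0.53949633 -3.36055501]
[586.5774631  -19.59007062 212.39943279] [ 0.82197821  1.13487683 -3.48116951]Traceback (most recent call last):
  File "inhand.py", line 21, in <module>
    if __name__=='__main__': import sys; inhand(sys.argv[1])
                                         ~~~~~~^^^^^^^^^^^^^
  File "inhand.py", line 20, in inhand
    print(ang,R,k[v>0].min(),k[v>0].max(),k[v>0].mean())
                ~~~~~~~~~~^^
    return umr_minimum(a, axis, None, out, keepdims, initial, where)
ValueError: zero-size array to reduction operation minimum which has no identity
```

Collar centre in the tool frame is (-2.0,-3.4), the sieve is at (-0.7,-1.1), and the angles match within 1°. I'll shift by the difference and lower until the lugs are just above the rim.

Call:
arm_command([
  [[-0.02, -0.04, 0.1], [0, 0, 0]],
  [[-0.026, -0.046, 0.25], [0, 0, 0]],
  [[-0.026, -0.046, 0.4], [0, 0, 0]],
  [[-0.026, -0.046, 0.55], [0, 0, 0]],
  [[-0.026, -0.046, 0.7], [0, 0, 0]],
  [[-0.026, -0.046, 0.85], [0, 0, 0]],
  [[-0.026, -0.046, 0.94], [0, 0, 0]],
  [[-0.026, -0.046, 0.96], [0, 0, 0]],
  [[-0.026, -0.046, 0.96], [0, 0, 0]],
  [[-0.026, -0.046, 0.96], [0, 0, 0]],
])

```text
time_s: 8.0
eef_pos: [585.2, -16.9, 164.2]
orientation: [0.0, 0.999, 0.043, 0.0]
force: [0.3, -0.5, -2.2]
width: 0.151
```

```bash
python3 - <<'E'
from h import *
s=st(); print(s['force'],s['moment']); M=T(); np.save('M5.npy',M); print(M[:3,3],'yawx',np.degrees(np.arctan2(M[1,0],M[0,0]))); a=capture('wrist'); save(a,'w5.png')
save(cv2.resize(a[90:300,140:420],(800,600),interpolation=cv2.INTER_CUBIC),'w5c.png')
E
python3 coll.py pics/w5.png M5.npy
```

```text
[ 0.2944751  -0.49422719 -2.15005539] [ 0.01261337  0.06124144 -0.02579151]
[585.15378911 -16.92896114 164.24492992] yawx 4.942069114449462
collar in tool [-0.67967835 -0.27998442 74.00558735] [-0.67981095 -0.28679814] std 0.3259884423200551
world [584.50196104 -16.71637393 103.99938316]
62 [-149.0, -140.0, -40.0, -31.5]
64 [-158.0, -139.5, -40.0, -21.5]
65 [-161.0, -139.5, -40.5, -19.0]
```

View pics/w5c.png

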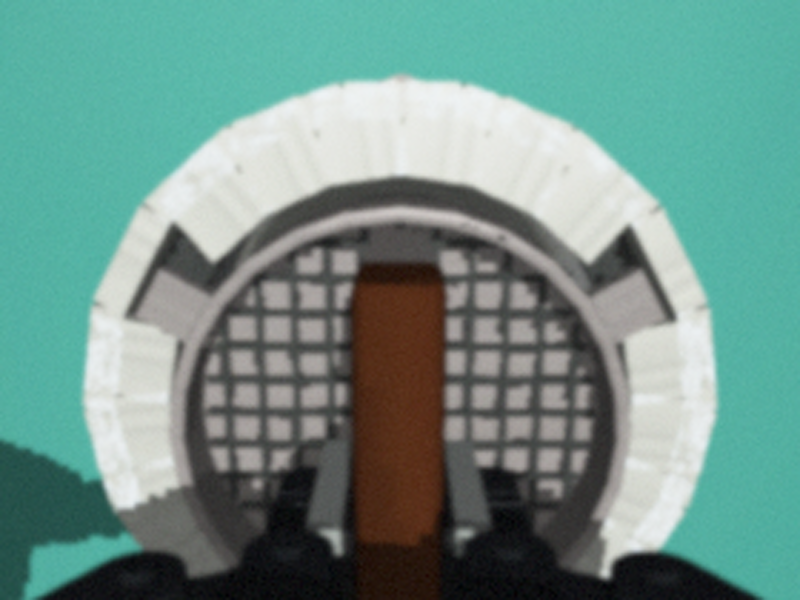

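The lugs sit inside both visible slots (crop (175,300) and (630,300)) and the rim is concentric apart from about 0.8 mm. I'll correct 0.6 mm and lower slowly to about 2 mm above the ledge.

Call:
arm_command([
  [[0, 0.012, 0.03], [0, 0, 0]],
  [[0, 0.012, 0.07], [0, 0, 0]],
  [[0, 0.012, 0.11], [0, 0, 0]],
  [[0, 0.012, 0.15], [0, 0, 0]],
  [[0, 0.012, 0.19], [0, 0, 0]],
  [[0, 0.012, 0.23], [0, 0, 0]],
  [[0, 0.012, 0.27], [0, 0, 0]],
  [[0, 0.012, 0.31], [0, 0, 0]],
  [[0, 0.012, 0.35], [0, 0, 0]],
  [[0, 0.012, 0.36], [0, 0, 0]],
])

```text
time_s: 9.05
eef_pos: [584.7, -17.4, 145.4]
orientation: [-0.0, 0.999, 0.043, -0.0]
force: [0.3, 0.2, -3.8]
width: 0.153
```

Call:
arm_command([
  [[0, 0, 0.0], [0, 0, 0]],
  [[0, 0, 0.0], [0, 0, 0]],
  [[0, 0, 0.0], [0, 0, 0]],
])

```text
time_s: 9.35
eef_pos: [585.0, -17.5, 145.9]
orientation: [0.0, 0.999, 0.043, 0.0]
force: [0.1, 0.1, -3.7]
width: 0.15
```

No contact so far (Fz is just the weight). Feeling for the ledge.

Call:
arm_command([
  [[0, 0, 0.01], [0, 0, 0]],
  [[0, 0, 0.02], [0, 0, 0]],
  [[0, 0, 0.03], [0, 0, 0]],
  [[0, 0, 0.03], [0, 0, 0]],
  [[0, 0, 0.03], [0, 0, 0]],
])

```text
time_s: 9.85
eef_pos: [584.9, -17.4, 144.3]
orientation: [0.0, 0.999, 0.043, -0.0]
force: [-0.0, -0.0, -2.8]
width: 0.152
```

Call:
arm_command([
  [[0, 0, 0.01], [0, 0, 0]],
  [[0, 0, 0.02], [0, 0, 0]],
  [[0, 0, 0.02], [0, 0, 0]],
  [[0, 0, 0.02], [0, 0, 0]],
])

```text
time_s: 10.25
eef_pos: [585.1, -17.4, 143.7]
orientation: [0.0, 0.999, 0.043, 0.0]
force: [-0.3, -0.7, -0.3]
width: 0.152
```

Ledge contact came at TCP z ≈ 143.8, as predicted. I'll add a light push and turn clockwise 16°, short of the earliest possible notch.

Call:
arm_command([
  [[0, 0, 0.012], [0, 0, 1]],
  [[-0.001, 0, 0.016], [0, 0, 3]],
  [[-0.002, 0, 0.016], [0, 0, 5]],
  [[-0.003, 0, 0.016], [0, 0, 7]],
  [[-0.004, 0, 0.016], [0, 0, 9]],
  [[-0.005, 0, 0.016], [0, 0, 11]],
  [[-0.006, 0, 0.016], [0, 0, 13]],
  [[-0.007, 0, 0.016], [0, 0, 15]],
  [[-0.007, 0, 0.016], [0, 0, 16]],
  [[-0.007, 0, 0.016], [0, 0, 16]],
])

```text
time_s: 11.25
eef_pos: [585.4, -17.9, 143.6]
orientation: [0.0, 0.995, -0.096, 0.001]
force: [0.9, -2.2, 4.4]
width: 0.148
```

```bash
cat > q.py <<'E'
from h import *
s=st(); M=T(); print(np.round(s['force'],2),np.round(s['moment'],3),np.round(M[:3,3],2),'yaw',round(np.degrees(np.arctan2(M[1,0],M[0,0])),2),'tilt',np.round(M[:2,2],4),s['width'])
E
python3 q.py
```

```text
[ 0.93 -2.19  4.39] [-0.238  0.156  0.065] [585.41 -17.92 143.57] yaw -11.07 tilt [ 0.0022 -0.001 ] 0.14753616910715758
```

Call:
arm_command([
  [[0, 0, 0], [0, 0, 1.5]],
  [[-0.001, 0, 0], [0, 0, 3]],
  [[-0.001, 0, 0], [0, 0, 3]],
  [[-0.001, 0, 0], [0, 0, 3]],
])

```text
time_s: 11.65
eef_pos: [585.4, -17.8, 143.6]
orientation: [0.0, 0.992, -0.123, 0.001]
force: [1.3, -1.7, 5.3]
width: 0.152
```

Call:
arm_command([
  [[0, 0, 0], [0, 0, 1.5]],
  [[-0.001, 0, 0], [0, 0, 3]],
  [[-0.001, 0, 0], [0, 0, 3]],
  [[-0.001, 0, 0], [0, 0, 3]],
])

```text
time_s: 12.05
eef_pos: [585.3, -17.7, 143.6]
orientation: [0.0, 0.989, -0.149, 0.001]
force: [1.0, -2.2, 6.0]
width: 0.152
```

Call:
arm_command([
  [[0, 0, 0], [0, 0, 1.5]],
  [[-0.001, 0, 0], [0, 0, 3]],
  [[-0.001, 0, 0], [0, 0, 3]],
  [[-0.001, 0, 0], [0, 0, 3]],
])

```text
time_s: 12.45
eef_pos: [585.2, -17.8, 143.5]
orientation: [0.0, 0.985, -0.175, 0.001]
force: [0.2, -2.1, 5.1]
width: 0.153
```

Call:
arm_command([
  [[0, 0, -0.005], [0, 0, 1.5]],
  [[-0.001, 0, -0.005], [0, 0, 3]],
  [[-0.001, 0, -0.005], [0, 0, 3]],
  [[-0.001, 0, -0.005], [0, 0, 3]],
])

```text
time_s: 12.85
eef_pos: [585.0, -17.6, 143.6]
orientation: [0.0, 0.98, -0.201, 0.001]
force: [1.1, -2.1, 5.5]
width: 0.155
```

Call:
arm_command([
  [[0, 0, 0], [0, 0, 1.5]],
  [[-0.001, 0, 0], [0, 0, 3]],
  [[-0.001, 0, 0], [0, 0, 3]],
  [[-0.001, 0, 0], [0, 0, 3]],
])

```text
time_s: 13.25
eef_pos: [584.9, -17.6, 143.5]
orientation: [0.0, 0.974, -0.226, 0.001]
force: [0.5, -1.2, 6.0]
width: 0.152
```

Call:
arm_command([
  [[0, 0, -0.006], [0, 0, 1.5]],
  [[-0.001, 0, -0.006], [0, 0, 3]],
  [[-0.001, 0, -0.006], [0, 0, 3]],
  [[-0.001, 0, -0.006], [0, 0, 3]],
])

```text
time_s: 13.65
eef_pos: [584.5, -17.5, 143.5]
orientation: [0.0, 0.968, -0.252, 0.0]
force: [-0.0, -1.9, 5.8]
width: 0.153
```

Call:
arm_command([
  [[0, 0, 0], [0, 0, 1.5]],
  [[-0.001, 0, 0], [0, 0, 3]],
  [[-0.001, 0, 0], [0, 0, 3]],
  [[-0.001, 0, 0], [0, 0, 3]],
])

```text
time_s: 14.05
eef_pos: [584.3, -17.3, 143.4]
orientation: [-0.0, 0.961, -0.277, 0.0]
force: [-1.1, -0.8, 5.6]
width: 0.147
```

Call:
arm_command([
  [[0, 0, 0], [0, 0, 1.5]],
  [[-0.001, 0, 0], [0, 0, 3]],
  [[-0.001, 0, 0], [0, 0, 3]],
  [[-0.001, 0, 0], [0, 0, 3]],
])

```text
time_s: 14.45
eef_pos: [583.7, -17.5, 142.9]
orientation: [0.0, 0.953, -0.302, -0.001]
force: [-1.4, -3.0, 5.0]
width: 0.152
```

Call:
arm_command([
  [[0, 0, -0.004], [0, 0, 1.5]],
  [[-0.001, 0, -0.004], [0, 0, 3]],
  [[-0.001, 0, -0.004], [0, 0, 3]],
  [[-0.001, 0, -0.004], [0, 0, 3]],
])

```text
time_s: 14.85
eef_pos: [583.5, -16.7, 141.9]
orientation: [-0.0, 0.945, -0.326, -0.001]
force: [0.9, -1.1, -4.0]
width: 0.149
```

```bash
python3 q.py
```

```text
[ 0.87 -1.13 -4.02] [-0.094 -0.027  0.02 ] [583.51 -16.68 141.86] yaw -38.07 tilt [-0.0014  0.0012] 0.14924964599945514
```

Fz fell from +5 to the free weight (-4) at 43°, so the lugs have reached the notch. I'll lower gently into it.

Call:
arm_command([
  [[0, 0, 0.01], [0, 0, 0]],
  [[0, 0, 0.02], [0, 0, 0]],
  [[0, 0, 0.03], [0, 0, 0]],
  [[0, 0, 0.04], [0, 0, 0]],
  [[0, 0, 0.04], [0, 0, 0]],
])

```text
time_s: 15.35
eef_pos: [584.0, -17.2, 141.1]
orientation: [-0.0, 0.945, -0.326, -0.0]
force: [1.1, -0.0, -3.8]
width: 0.152
```

```bash
python3 q.py
```

```text
[ 1.11 -0.01 -3.8 ] [0.008 0.035 0.003] [584.04 -17.22 141.09] yaw -38.06 tilt [-0.0002  0.0001] 0.15160698167946604
```

Call:
arm_command([
  [[0, 0, 0.015], [0, 0, 0]],
  [[0, 0, 0.03], [0, 0, 0]],
  [[0, 0, 0.045], [0, 0, 0]],
  [[0, 0, 0.055], [0, 0, 0]],
  [[0, 0, 0.055], [0, 0, 0]],
  [[0, 0, 0.055], [0, 0, 0]],
])

```text
time_s: 15.95
eef_pos: [584.1, -17.3, 138.5]
orientation: [0.0, 0.945, -0.326, 0.0]
force: [-0.8, -0.3, -3.0]
width: 0.152
```

```bash
python3 q.py
```

```text
[-0.81 -0.35 -3.  ] [ 0.074  0.001 -0.048] [584.15 -17.29 138.52] yaw -38.06 tilt [ 0.0001 -0.    ] 0.15230704731474043
```

Into the notch by about 5 mm. Next I seat it on the floor.

Call:
arm_command([
  [[0, 0, 0.01], [0, 0, 0]],
  [[0, 0, 0.016], [0, 0, 0]],
  [[0, 0, 0.016], [0, 0, 0]],
  [[0, 0, 0.016], [0, 0, 0]],
])

```text
time_s: 16.35
eef_pos: [584.2, -17.3, 137.8]
orientation: [0.0, 0.945, -0.326, 0.0]
force: [0.2, 0.2, -2.2]
width: 0.154
```

Call:
arm_command([
  [[0, 0, 0.006], [0, 0, 0]],
  [[0, 0, 0.01], [0, 0, 0]],
  [[0, 0, 0.01], [0, 0, 0]],
  [[0, 0, 0.01], [0, 0, 0]],
])

```text
time_s: 16.75
eef_pos: [584.3, -17.3, 137.6]
orientation: [-0.0, 0.945, -0.326, 0.0]
force: [-1.0, -0.3, 0.9]
width: 0.15
```

```bash
python3 q.py
```

```text
[-0.95 -0.29  0.92] [-0.015  0.258  0.073] [584.34 -17.32 137.64] yaw -38.06 tilt [ 0.0005 -0.0001] 0.15012903346307957
```

Seated at TCP z 137.6 against an expected 137.8, so the full 6 mm drop with light contact. Releasing, then a look.

Call:
arm_command([
  [[0, 0, 0], [0, 0, 0]],
  [[0, 0, 0], [0, 0, 0]],
  [[0, 0, 0], [0, 0, 0]],
  [[0, 0, 0], [0, 0, 0]],
  [[0, 0, 0], [0, 0, 0]],
  [[0, 0, 0], [0, 0, 0]],
  [[0, 0, 0], [0, 0, 0]],
  [[0, 0, 0], [0, 0, 0]],
], jaw=60)

```text
time_s: 17.55
eef_pos: [584.1, -17.3, 137.2]
orientation: [0.0, 0.945, -0.326, -0.0]
force: [0.4, -0.1, -1.2]
width: 0.705
```

Call:
arm_command([
  [[0, 0, -0.2], [0, 0, 0]],
  [[0, 0, -0.5], [0, 0, 0]],
  [[0, 0, -0.9], [0, 0, 0]],
  [[0, 0, -1.4], [0, 0, 0]],
  [[0, 0, -1.9], [0, 0, 0]],
  [[0, 0, -2.3], [0, 0, 0]],
  [[0, 0, -2.5], [0, 0, 0]],
  [[0, 0, -2.5], [0, 0, 0]],
  [[0, 0, -2.5], [0, 0, 0]],
])

```text
time_s: 18.45
eef_pos: [583.8, -17.2, 261.8]
orientation: [0.0, 0.945, -0.326, -0.0]
force: [0.1, 0.6, -0.5]
width: 0.703
```

```bash
python3 q.py
python3 - <<'E'
from h import *
M=T(); np.save('M6.npy',M); a=capture('wrist'); b=capture('side'); s=capture('scene'); save(a,'w6.png'); save(b,'side6.png'); save(s,'scene6.png')
A=cv2.resize(a[60:340,130:430],(600,560),interpolation=cv2.INTER_CUBIC)[:,:600]
B=cv2.resize(b[140:240,210:282],(200,278),interpolation=cv2.INTER_CUBIC)
C=cv2.resize(s[195:285,275:360],(200,212),interpolation=cv2.INTER_CUBIC)
o=np.zeros((560,800,3),np.uint8); o[:,:600]=A; o[:278,600:]=B; o[290:502,600:]=C; save(o,'fin.png')
h=cv2.cvtColor(a,cv2.COLOR_RGB2HSV); m=cv2.inRange(h,(0,90,30),(14,255,220)); m[330:]=0
n,l,t,c=cv2.connectedComponentsWithStats(m)
for i in range(1,n):
    if t[i,4]>400:
        r=cv2.minAreaRect(np.argwhere(l==i)[:,::-1].astype(np.float32)); P=onplane('wrist',cv2.boxPoints(r),148,M); print(r,P.mean(0), [np.linalg.norm(P[0]-P[1]),np.linalg.norm(P[1]-P[2])])
E
```

```text
[ 0.07  0.57 -0.47] [-0.017  0.006 -0.005] [583.83 -17.19 261.75] yaw -38.06 tilt [-0.0007  0.0002] 0.7034416422158047
((49.237709045410156, 40.88524627685547), (71.06047058105469, 49.67831039428711), 50.194427490234375) [527.96528348 193.88194012 148.        ] [np.float64(39.334692743689544), np.float64(47.713664864386296)]
((280.0, 207.5), (101.0, 16.0), 90.0) [583.9098405  -17.11119652 148.        ] [np.float64(12.933079803695042), np.float64(88.73703422424849)]
((232.5, 320.0), (18.0, 49.0), 90.0) [481.23258657 -75.05966652 148.        ] [np.float64(46.27316215589619), np.float64(20.03085401391508)]
```

View pics/fin.png

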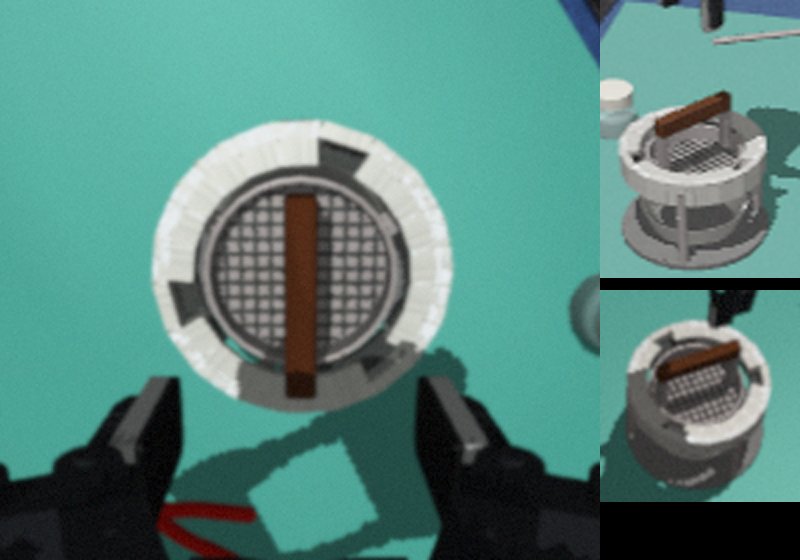

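The sieve sits level and concentric in the collar (wrist crop centre about (300,275)), with all three slots empty and the lugs under the rim. The gripper is clear. I'll hand in, with a quick bystander comparison.

Run:
```python
from h import *
a=cv2.imread('pics/scene0.png');b=cv2.imread('pics/scene6.png')
for n,(x,y) in dict(dish=(330,160),jarA=(400,229),jarB=(334,328),spool=(271,180),bank=(403,138),pliers=(228,248),tweez=(232,402),greenA=(132,264),greenB=(382,190)).items():
    s=np.s_[y-22:min(y+22,420),x-28:x+28]; A=[cv2.GaussianBlur(cv2.cvtColor(i[s],cv2.COLOR_BGR2GRAY),(3,3),0).astype(np.float32) for i in (a,b)]
    print(n,np.round(cv2.phaseCorrelate(A[0],A[1])[0],2),round(float(np.abs(A[0]-A[1]).mean()),1))
print(finish_job())
```

```text
dish [ 0.83 -0.05] 46.0
jarA [0.03 0.51] 7.0
jarB [-0.01  0.53] 8.7
spool [0.04 0.5 ] 7.0
bank [0.   0.49] 7.1
pliers [0.05 0.21] 36.8
tweez [ 0.14 -0.  ] 8.1
greenA [-0.05  0.41] 4.0
greenB [-0.    0.53] 5.9
the job is handed in; nothing more can be done
None
```

The sieve hangs locked in the collar of the grading stand, released and level, and the job is handed in at about 19 s of the 72 s allowed.

- **Grip and entry:** I gripped the steel sieve by its bar handle and lined it up over the collar from the wrist camera. Its lugs went down through the slots onto the ledge without touching the sides.
- **Twist:** I turned it clockwise under a downward push of about 4–6 N at the wrist, slightly above the suggested 3–5 N. The push fell away at 43°, and I lowered it from there. It settled at a tool height of 137.6 mm against 137.8 mm expected, so the full 6 mm drop.
- **Last checks:** After release the bar handle's centre is at (583.9, -17.1), within about 1 mm of the collar axis. It looks level, all three slots are empty, and the gripper is about 125 mm above its release height, touching nothing. I did not test the end stop by turning further.
- **Bystanders:** Before-and-after pictures show both jars, the spool, the power bank, the tweezers and the green look-alikes unmoved, apart from a shared shift of about 0.5 pixel. The comparison could not settle the dish and the pliers, probably because the arm or its shadow covered them in that view. No move took the arm down near either one.

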